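# Work the two spring corners of the router levelling plate

## Robot

A 7-joint arm with a two-finger parallel gripper is mounted at the origin on the work surface. World frame = base frame: x ahead of the robot, y to its left, z up, the work surface at z = 0. Lengths are in m, angles in rad, forces in N, time in s.
With the tool pointing down it reaches from about 0.425 to 1.025 m from the base axis. Payload 9.4 kg.
Tool frame: the origin (TCP) lies on the mounting face of the last link; the fingertips stand 186 mm ahead of it and the grasp point (between the pads) lies manip.grip_point_offset ahead of it (manip.grip_point_offset is the distance from the TCP to the grasp point, in m); z points along the fingers, y is the line along which they close (so a half turn about z gives the same grasp; the last joint's range is limited). The gripper opens to 93 mm and grips with 3 to 60 N. Pads are 15 mm wide; open, the fingers measure 128 mm over their backs; the gripper's body (75 mm by 188 mm) begins 65 mm behind the grasp point.
Start: joints at [-1.214, 0.599, -0.003, 1.599, 0.002, 0.943, -0.08], TCP at [0.305, 0.658, 0.405] pointing down, gripper open.
Joint ranges: [-2.57, 2.57], [-0.35, 1.97], [-1.29, 1.29], [0.11, 2.56], [-1.05, 4.19], [0.11, 1.86], [-2.63, 2.63]. Speed limits (rad/s): [2.22, 2.22, 3.01, 3.01, 3.14, 3.14, 3.14].

## Interface

Orientations are given as a unit quaternion [x, y, z, w].
In Python, from cell import manip gives the robot as it stands.
- The arm moves only by the shell command python3 -m creep 'ROWS' [OPENING] [FORCE]. ROWS is text: rows parted by semicolons, each of 6 numbers parted by spaces: the shift along the tool's x, y, z in m, then the turn, a rotation vector about the tool's x, y, z in degrees. In form: x y z ax ay az; .... A call has 1 to 5 rows; each row is the pose to reach, as a shift and turn from the pose commanded when the call began, along the tool's axes at that moment; what a row does not reach only later rows make up. A row lasts 1/8 s, in which the tool goes at most 62.5 mm and 10.7 degrees, less where a joint would pass 70% of its speed; a pose out of reach is approached as far as the arm can. A call with a gripper value outside its range is refused whole. OPENING is the closure, from 0 (fully open) to 1 (shut), set as the call begins (- or left out, the last holds). The fingers move at their own pace and stop on an object; FORCE is the grip in N (left out, the last holds). Time passes only in rows, so rows that repeat a pose let the fingers close. It gives the time, the measured TCP pose, the force, the opening and the grip force at its end, in the units of the state.
- manip.get_obs(): the state, without advancing time (a new reading comes with each control period).
- manip.capture(name): name is "scene" or "top" or "wrist"; returns the picture (480x640x3 uint8, blue, green, red); there is no depth.
- manip.get_calibration(name): a dict with "mtx" (3x3 intrinsics, pixels), "k1" (the pictures are not rectified: a ray, as slopes to the right and down, at radius r is drawn at 1 + k1 r^2 times it, then the intrinsics apply), "R" (3x3) and "t" (3): a world point X has camera coordinates R X + t; the wrist camera has in their place "mount" (4x4, takes a point from camera to tool coordinates, whose origin is the TCP and whose axes are the flange's). Camera axes: x right, y down, z forward; pixel columns grow to the right and rows downward; lengths in m; the calibration is good to about 2 mm. A picture is of the moment at which its call begins: read the wrist's pose just before it. get_calibration takes no time and is no camera call.
- manip.job_done(): hands the job in; it is judged then, once.
The state is a dict: "t": time; "joint_positions": joint angles; "qvel": joint speeds; "tau": joint torques, N m; "tool_pos": TCP position; "ee_rot": TCP orientation; "wrist_force": force on the tool from outside, world axes, zero at the start; "moment": the same for the moment, N m; "gripper_width": opening from 0.0 (shut) to 1.0 (fully open); "grasp_force": force on a finger pad.
Only numpy, scipy, OpenCV 4.12 (cv2) and the standard library are available. Lean on these libraries where they do the work, as an engineer would, in place of code of your own. Each camera call takes 0.05 s, during which the arm holds its last target. There are 200 camera calls.

## Task

Check the springs of the router levelling plate: press the blue corner pad down until its black pointer stands within the red band on its scale, keep it there for about a second without driving the pointer well past the band, and let the corner spring back up; then do the same with the yellow corner. Only press the plate, never lift it, and leave the red clips and the loose things on the bench where they are.

Things in the scene. Friction and masses are not known exactly. Their poses are not given: they have to be found in the camera images.
- stand: fixed stand: baseboard 220 x 300 x 18 mm with an aluminium plate 160 x 160 x 8 mm (top 71 mm up). Origin: under the plate's middle, at table height; yaw 0: x to the far side, y left. Plate on a pivot at its near left corner (-60, 60 mm), springs at blue pad (60, 60) and yellow pad (-60, -60). White scales left of the blue pad (66, 124) and right of the yellow (-70, -124), both facing +x.
- blue_pad (a point): centre of the top face of the blue press pad, a low blue disc 32 mm across and 6 mm high on the far left corner of the aluminium plate (top at 77 mm over the table when at rest); x, y, z axes are the plate's. Push straight down here.
- yellow_pad (a point): centre of the top face of the yellow press pad, a low yellow disc 32 mm across and 6 mm high on the near right corner of the aluminium plate (top at 77 mm over the table when at rest); x, y, z axes are the plate's. Push straight down here.
- blue_pointer (a point): tip of the blue corner's pointer, a thin black bar (3 mm high) fixed to the plate that sticks out at its left side in front of the white scale; 67 mm over the table at rest; it sinks 1.125 mm for each mm the middle of the blue pad sinks.
- yellow_pointer (a point): tip of the yellow corner's pointer, a thin black bar (3 mm high) fixed to the plate that sticks out at its right side in front of the white scale; 67 mm over the table at rest; it sinks 1.5 mm for each mm the middle of the yellow pad sinks.
- blue_band (a point): centre of the red band of the blue corner's scale: a red clip 12 mm high, 42 mm wide, on the upright white scale (40 mm wide, top 95 mm over the table). z axis up. It lies 14 to 26 mm below the resting pointer, differently at each start; the pointer is within the band when its tip is less than 6 mm above or below this point. The clip holds by friction (8 N); do not shift it.
- yellow_band (a point): centre of the red band of the yellow corner's scale: a red clip 12 mm high, 42 mm wide, on the upright white scale (40 mm wide, top 95 mm over the table). z axis up. It lies 14 to 26 mm below the resting pointer, differently at each start; the pointer is within the band when its tip is less than 6 mm above or below this point. The clip holds by friction (8 N); do not shift it.
- blue_tilt (a joint): tilt of the plate about its y axis through the pivot, rad: 0 at rest, grows as the blue pad (120 mm from the axis) is pressed. Spring 8 N m/rad: about 0.56 N at the pad per mm it sinks (5 to 13 N for the band); no latch, it springs back to 0 when let go. Pressing one pad at its middle leaves the other tilt almost unchanged.
- yellow_tilt (a joint): tilt of the plate about its x axis through the pivot, rad: 0 at rest, grows as the yellow pad (120 mm from the axis) is pressed. Spring 8 N m/rad: about 0.56 N at the pad per mm it sinks (5 to 13 N for the band); no latch, it springs back to 0 when let go. Pressing one pad at its middle leaves the other tilt almost unchanged.
- bit_block: wooden block 130 x 45 x 30 mm with four upright red router bits, 58 mm tall over all, loose, left of the stand; origin: middle of its underside; not part of the job, do not disturb
- spanner: steel spanner 190 mm long lying right of the stand, loose; origin: middle of its underside; not part of the job, do not disturb
- collet_nut: brass nut 28 mm across, 18 mm tall, loose, standing on the stand's baseboard (18 mm up) near its far right corner; origin: middle of its underside; not part of the job, do not disturb
- pine_offcut: pine block 50 x 140 x 32 mm, loose, beyond the stand; origin: middle of its underside; not part of the job, do not disturb
- glue: yellow bottle 60 mm across, 150 mm tall, standing loose at the left of the table; origin: middle of its underside; not part of the job, do not disturb
- screw_jar: glass jar 70 mm across, 80 mm tall, standing loose at the left of the table; origin: middle of its underside; not part of the job, do not disturb
- screwdriver: screwdriver lying loose at the right of the table; origin: middle of its underside; not part of the job, do not disturb

How it is judged:
On the way, in this order (a step that is already met when the one before it is completed fails the run):
1. the blue corner is held down with its pointer within the red band (z of blue_pointer in the frame of blue_band between -0.006 and 0.006 m), for 0.7 s.
2. the blue corner has sprung back up (value of joint blue_tilt between -0.02 and 0.02 rad), for 0.1 s.
3. the yellow corner is held down with its pointer within the red band (z of yellow_pointer in the frame of yellow_band between -0.006 and 0.006 m), for 0.7 s.
4. the yellow corner has sprung back up (value of joint yellow_tilt between -0.02 and 0.02 rad), for 0.1 s.
At the end, for the whole second after the job is handed in: after both presses, blue first, both corners are released and the plate is back at rest (both tilts within 0.02 rad of 0), the loose things at rest in their places (none moved by more than 15 mm, the clips by no more than 4 mm) (all of step 2 and all of step 4 and linear speed of each of bit_block, spanner, collet_nut, pine_offcut, glue, screw_jar, screwdriver below 0.02 m/s); the robot touches nothing.
It fails at once if a pointer is driven more than 6 mm below the lower edge of its red band (z of blue_pointer in the frame of blue_band below -0.012 m or z of yellow_pointer in the frame of yellow_band below -0.012 m).
It fails at once if the plate is lifted (a tilt under -0.04 rad) (value of joint any of blue_tilt, yellow_tilt below -0.04 rad).
It fails at once if a red clip is shifted by more than 4 mm (distance of any of blue_band, yellow_band from where it was at the start of the episode above 0.004 m).
It fails at once if a loose thing on the bench is moved or lifted by more than 15 mm (distance of any of bit_block, spanner, collet_nut, pine_offcut, glue, screw_jar, screwdriver from where it was at the start of the episode above 0.015 m).
It also fails if it takes over 54 s, if anything falls off the work surface, if the arm or the gripper's body presses on something with over 40 N, if the wrist force passes 120 N, or if a joint passes its speed limit or range.

## Working session

There is one attempt and no reset: what is moved stays moved. The work goes in short steps, Python scripts to look and compute and a shell command to move; the robot and the scene stay as the last step left them, time stands still between calls to the robot, and variables do not carry over. Pictures are saved under pics/ and viewed, at most 10 in all, crops included, and the job is handed in when it is done.

```bash
mkdir -p pics; ls
python3 - <<'E'
from cell import manip
import cv2
o=manip.get_obs();print({k:o[k] for k in('t','tool_pos','ee_rot','wrist_force','gripper_width')},manip.grip_point_offset)
for n in('scene','top'):
    cv2.imwrite(f'pics/{n}1.png',manip.capture(n)); c=manip.get_calibration(n);print(n,c)
print(manip.get_calibration('wrist'))
E
```

```text
pics
{'t': 0.0, 'tool_pos': array([0.3046104 , 0.65767652, 0.40386756]), 'ee_rot': array([ 2.15157514e-01,  9.76579054e-01, -7.62893581e-04, -1.11607961e-04]), 'wrist_force': array([ 0.91813438, -0.61857306,  0.51494945]), 'gripper_width': 1.0020020657964244} 0.1673
scene {'mtx': array([[538.95763382,   0.        , 321.48364899],
       [  0.        , 538.95763382, 244.8735434 ],
       [  0.        ,   0.        ,   1.        ]]), 'k1': -0.023675821001780378, 'R': array([[ 0.08492818,  0.99636746, -0.00625151],
       [ 0.73592961, -0.06695627, -0.67373917],
       [-0.67171036,  0.05261877, -0.7389428 ]]), 't': array([-0.0265976 , -0.33443528,  1.74034156])}
top {'mtx': array([[454.51651547,   0.        , 320.2436997 ],
       [  0.        , 454.51651547, 233.24878613],
       [  0.        ,   0.        ,   1.        ]]), 'k1': -0.08767186054374367, 'R': array([[ 0.02661511, -0.99960734,  0.00876417],
       [-0.99194351, -0.02749527, -0.12366113],
       [ 0.12385355, -0.0054023 , -0.9922858 ]]), 't': array([-0.04413425,  0.52205262,  1.31844421])}
{'mtx': array([[425.97244511,   0.        , 321.60250406],
       [  0.        , 425.97244511, 234.06767555],
       [  0.        ,   0.        ,   1.        ]]), 'k1': -0.06414739300524758, 'mount': array([[ 1.46840466e-04, -9.63747307e-01, -2.66816616e-01,
         7.44118099e-02],
       [ 9.99999970e-01,  8.87160500e-05,  2.29898002e-04,
        -1.42679842e-04],
       [-1.97892664e-04, -2.66816642e-01,  9.63747291e-01,
         2.02355196e-02],
       [ 0.00000000e+00,  0.00000000e+00,  0.00000000e+00,
         1.00000000e+00]])}
```

View pics/scene1.png

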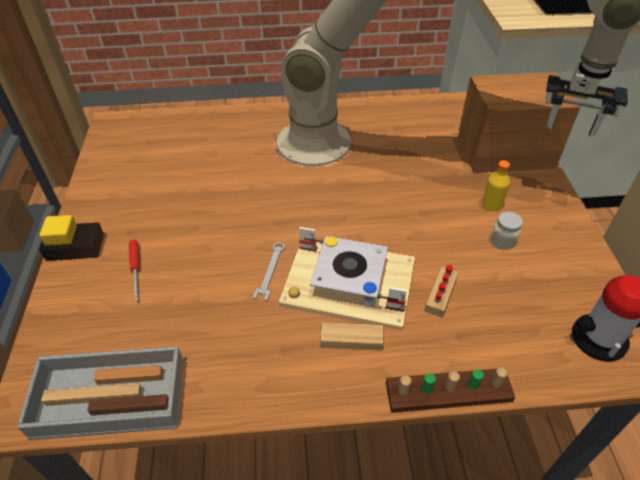

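View pics/top1.png

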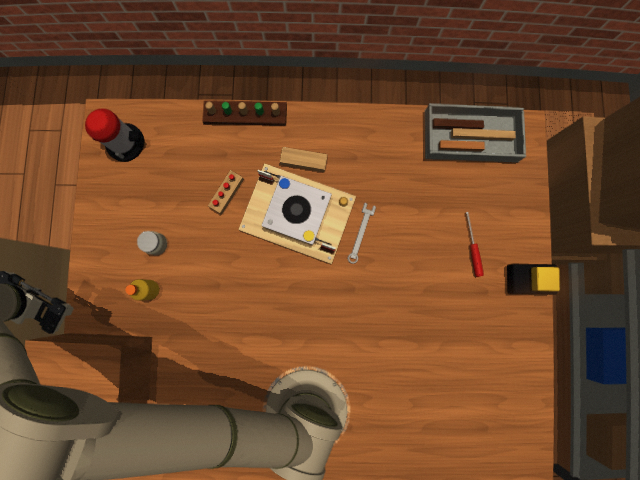

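```bash
cat > h.py <<'E'
import numpy as np, cv2
from cell import manip
from scipy.spatial.transform import Rotation as Ro
def cam(n,o=None):
    c=manip.get_calibration(n)
    if n=='wrist':
        T=np.eye(4);T[:3,:3]=Ro.from_quat(o['ee_rot']).as_matrix();T[:3,3]=o['tool_pos'];T=T@c['mount']
        R=T[:3,:3].T;t=-R@T[:3,3]
    else: R,t=c['R'],c['t']
    return c['mtx'],c['k1'],R,t
def ray(px,C):
    m,k,R,t=C
    d=np.array([(px[0]-m[0,2])/m[0,0],(px[1]-m[1,2])/m[1,1]]);u=d.copy()
    for _ in range(20):u=d/(1+k*(u@u))
    return -R.T@t, R.T@np.array([u[0],u[1],1])
def atz(px,z,C):
    o,d=ray(px,C);return o+d*(z-o[2])/d[2]
def proj(X,C):
    m,k,R,t=C;p=R@X+t;u=p[:2]/p[2];u=u*(1+k*(u@u));return m[:2,:2]@u+m[:2,2]
def blob(im,lo,hi,box):
    x0,y0,x1,y1=box;h=cv2.inRange(cv2.cvtColor(im[y0:y1,x0:x1],cv2.COLOR_BGR2HSV),lo,hi)
    n,l,s,c=cv2.connectedComponentsWithStats(h);i=1+np.argmax(s[1:,4]);return c[i]+[x0,y0],s[i]
E
python3 - <<'E'
from h import *
for n,bb,yb in(('top',(275,172,295,195),(298,226,320,246)),('scene',(358,278,382,296),(322,235,342,249))):
    im=cv2.imread(f'pics/{n}1.png');C=cam(n)
    P=[]
    for lo,hi,b in(((100,120,60),(130,255,255),bb),((22,140,120),(35,255,255),yb)):
        c,s=blob(im,lo,hi,b);p=atz(c,.077,C);print(n,c,s,p);P.append(p)
    v=P[0]-P[1];print(np.degrees(np.arctan2(v[1],v[0])-np.pi/4),np.hypot(*v[:2]),(P[0]+P[1])/2)
im=cv2.imread('pics/scene1.png')[222:322,280:420];cv2.imwrite('pics/s1c.png',cv2.resize(im,None,fx=5.5,fy=5.5,interpolation=cv2.INTER_CUBIC))
E
```

```text
top [284.0625 182.9875] [ 4  6 11 10 80] [0.66228328 0.07973712 0.077     ]
top [308.44705882 235.36470588] [ 6  5 10 10 85] [0.51045636 0.00400658 0.077     ]
-18.49019767121216 0.1696659296046398 [0.58636982 0.04187185 0.077     ]
scene [369.54368932 287.13592233] [  6   4  12  11 103] [0.66466612 0.08165101 0.077     ]
scene [330.64285714 240.94047619] [ 3  2 12  9 84] [0.51222677 0.00636723 0.077     ]
-18.71705109873752 0.17001589159462224 [0.58844644 0.04400912 0.077     ]
```

View pics/s1c.png

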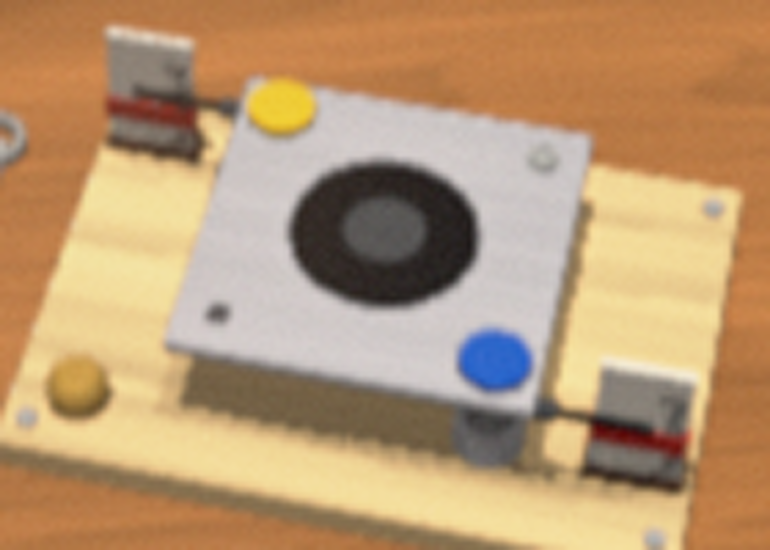

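Run:
```python
from h import *
im=cv2.imread('pics/scene1.png');C=cam('scene')
yaw=np.radians(-18.6);O=np.array([.5884,.0440]);Rz=np.array([[np.cos(yaw),-np.sin(yaw)],[np.sin(yaw),np.cos(yaw)]])
W=lambda x,y,z:np.r_[O+Rz@[x,y],z]
for nm,x,y,sg in(('b',.066,.124,1),('y',-.070,-.124,-1)):
    for off in(0,.012,):
        print(nm,off)
        zs=np.arange(.104,.012,-.004)
        # average along scale width
        prof=[]
        for z in zs:
            v=[]
            for dy in np.linspace(-.016,.016,9):
                u=proj(W(x,y+sg*dy*0+sg*off+dy*.4,z),C)
                v.append(cv2.getRectSubPix(im.astype(np.float32),(1,1),tuple(map(float,u)))[0,0])
            prof.append(np.mean(v,0))
        print(' '.join(f'{z*1000:.0f}:{int(p[2]-p[1])}/{int(p[1])}' for z,p in zip(zs,prof)))
```

```text
b 0
104:21/221 100:13/228 96:10/212 92:8/160 88:7/130 84:7/127 80:6/125 76:6/126 72:6/128 68:7/126 64:6/112 60:6/77 56:29/38 52:67/18 48:73/28 44:45/63 40:17/98 36:7/113 32:5/110 28:7/94 24:10/61 20:16/55 16:24/104
b 0.012
104:21/220 100:13/228 96:10/212 92:9/161 88:8/132 84:8/123 80:7/109 76:7/106 72:6/110 68:7/111 64:9/109 60:24/94 56:59/66 52:81/37 48:76/33 44:49/58 40:19/84 36:6/95 32:5/94 28:8/81 24:14/57 20:19/59 16:26/115
y 0
104:58/131 100:37/171 96:19/190 92:12/158 88:10/132 84:11/128 80:11/127 76:10/128 72:11/129 68:11/127 64:10/106 60:14/76 56:36/66 52:62/64 48:70/53 44:61/52 40:40/77 36:18/106 32:10/115 28:12/104 24:16/77 20:22/75 16:29/126
y 0.012
104:58/129 100:39/168 96:20/188 92:14/158 88:13/132 84:13/129 80:13/129 76:13/129 72:12/130 68:12/129 64:12/123 60:14/115 56:29/105 52:55/82 48:68/56 44:61/55 40:39/81 36:19/111 32:12/121 28:13/109 24:18/82 20:25/80 16:31/134
```

```bash
python3 -m creep '-0.052 -0.034 0 0 0 -6.2; -0.104 -0.068 0 0 0 -6.2; -0.156 -0.102 0 0 0 -6.2; -0.208 -0.136 0 0 0 -6.2; -0.26 -0.17 0 0 0 -6.2' 1 20
cat > goal.py <<'E'
import sys
from h import *
g=np.array(list(map(float,sys.argv[1:4])));o=manip.get_obs();R=Ro.from_quat(o['ee_rot'])
print('t',o['t'],'tcp',o['tool_pos'].round(4),'F',o['wrist_force'].round(2),'w',o['gripper_width'],'tool shift',R.inv().apply(g-o['tool_pos']).round(4))
T=np.array([[.948,-.319,0],[-.319,-.948,0],[0,0,-1]])  # columns x,y,z below
D=np.column_stack([[-.948,.319,0],[.319,.948,0],[0,0,-1]])
print('rot',(np.degrees((R.inv()*Ro.from_matrix(D)).as_rotvec())).round(2))
E
python3 goal.py .6635 .0807 .404
```

```text
t: 0.72
tool_pos: [0.47, 0.3925, 0.4046]
ee_rot: [0.162, 0.987, -0.0, -0.0]
wrist_force: [1.7, 0.1, -0.4]
gripper_width: 0.515
grasp_force: 0.0
t 0.725 tcp [0.47   0.3925 0.4046] F [ 1.7   0.05 -0.4 ] w 0.5152939168819552 tool shift [-0.283  -0.2335  0.0006]
rot [-0.02 -0.   -0.05]
```

```bash
python3 -m creep '-0.047 -0.039 0 0 0 0; -0.094 -0.078 0 0 0 0; -0.141 -0.117 0 0 0 0; -0.188 -0.156 0 0 0 0; -0.235 -0.194 0 0 0 0' >/dev/null; python3 goal.py .6635 .0807 .30
```

```text
t 1.35 tcp [0.6306 0.1335 0.4045] F [ 0.74  1.6  -0.07] w 0.014664356736365618 tool shift [-0.0481 -0.0394  0.1045]
rot [-0.01 -0.02 -0.06]
```

```bash
python3 -m creep '-0.024 -0.02 0 0 0 0; -0.048 -0.039 0.02 0 0 0; -0.048 -0.039 0.07 0 0 0; -0.048 -0.039 0.105 0 0 0; -0.048 -0.039 0.105 0 0 0' >/dev/null; python3 goal.py .6635 .0807 .263
python3 - <<'E'
from h import *
o=manip.get_obs();a=manip.capture('wrist')
C=cam('wrist',o);c,s=blob(a,(100,120,40),(130,255,255),(0,0,640,480));print(c,s,atz(c,.077,C), 'tip px',proj(o['tool_pos']+Ro.from_quat(o['ee_rot']).apply([0,0,.186]),C))
b=manip.capture('scene')[222:322,300:440]
cv2.imwrite('pics/w2.png',np.hstack([cv2.resize(a,(400,300)),cv2.resize(b,(400,300),interpolation=cv2.INTER_CUBIC)]))
E
```

```text
t 1.975 tcp [0.6619 0.0829 0.297 ] F [0.61 0.15 1.65] w 0.007469243659156845 tool shift [-0.0024 -0.0014  0.034 ]
rot [-0.16 -0.28 -0.05]
[324.55626598 260.95396419] [ 295  241   56   41 1564] [0.65613418 0.08565788 0.077     ] tip px [321.74104768 299.17607799]
```

View pics/w2.png

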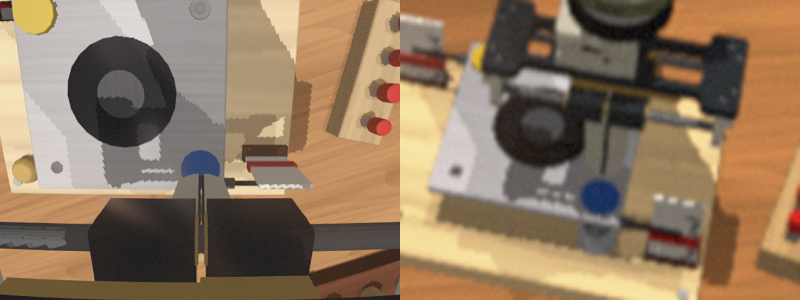

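Run:
```python
from h import *
o=manip.get_obs();C=cam('wrist',o);R=Ro.from_quat(o['ee_rot']).as_matrix()
for px in((323,240.5),(294.5,262),(350.5,262)):
    p=atz(px,.077,C); print((R.T@(p-np.r_[.6635,.0807,.077])).round(4))
```

```text
[ 0.016   0.0028 -0.    ]
[ 0.0047 -0.0115 -0.    ]
[ 0.0047  0.0167 -0.    ]
```

```bash
python3 goal.py .664 .082 .2495
```

```text
t 2.075 tcp [0.6631 0.0831 0.3003] F [ 0.36  0.01 -0.39] w 0.004346012839482871 tool shift [-0.0012 -0.0008  0.0508]
rot [-0.    0.01 -0.05]
```

Go down to ~9 mm sink first.

```bash
python3 -m creep '-0.001 -0.001 0.02 0 0 0; -0.001 -0.001 0.034 0 0 0; -0.001 -0.001 0.042 0 0 0; -0.001 -0.001 0.046 0 0 0; -0.001 -0.001 0.046 0 0 0' >/dev/null; python3 goal.py .664 .082 .2495
python3 - <<'E'
from h import *
b=manip.capture('scene');cv2.imwrite('pics/s3.png',cv2.resize(b[262:322,350:430],None,fx=8,fy=8,interpolation=cv2.INTER_CUBIC))
E
python3 goal.py .664 .082 .2495
```

```text
t 2.7 tcp [0.6636 0.0818 0.2539] F [0.16 0.34 4.7 ] w 0.004684558289947085 tool shift [-0.0003  0.0003  0.0044]
rot [ 0.01  0.02 -0.06]
t 2.75 tcp [0.6636 0.0818 0.2542] F [-0.26  0.02  3.64] w 0.006589006552406026 tool shift [-0.0003  0.0003  0.0047]
rot [ 0.01  0.03 -0.05]
```

View pics/s3.png

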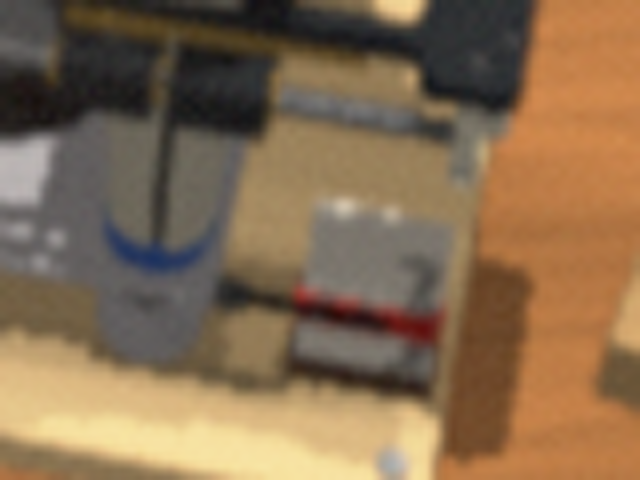

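```bash
python3 -m creep '0 0 0.003 0 0 0; 0 0 0.005 0 0 0; 0 0 0.005 0 0 0; 0 0 0.005 0 0 0; 0 0 0.005 0 0 0' >/dev/null; python3 goal.py .664 .082 .2495;python3 -m creep '0 0 0 0 0 0; 0 0 0 0 0 0; 0 0 0 0 0 0; 0 0 0 0 0 0; 0 0 0 0 0 0' >/dev/null
python3 - <<'E'
from h import *
b=manip.capture('scene');cv2.imwrite('pics/s4.png',cv2.resize(b[262:322,350:430],None,fx=8,fy=8,interpolation=cv2.INTER_CUBIC))
E
python3 goal.py .664 .082 .2495
```

```text
t 3.375 tcp [0.6635 0.0819 0.2496] F [-1.53  0.2   7.64] w 0.0020143923753734284 tool shift [-0.0005  0.0002  0.0001]
rot [ 0.03  0.04 -0.05]
t 4.05 tcp [0.6635 0.0819 0.2496] F [-0.99  0.07  7.24] w 0.005940116996225479 tool shift [-0.0004  0.0003  0.0001]
rot [ 0.03  0.04 -0.05]
```

View pics/s4.png

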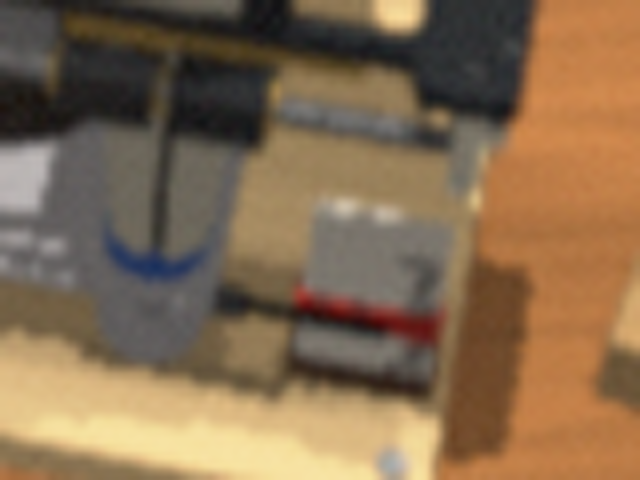

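```bash
python3 -m creep '0 0 0 0 0 0; 0 0 0 0 0 0; 0 0 -0.01 0 0 0; 0 0 -0.03 0 0 0; 0 0 -0.05 0 0 0' >/dev/null; python3 goal.py .512 .0065 .30
```

```text
t 4.675 tcp [0.6634 0.0818 0.3003] F [ 0.78 -0.46 -0.49] w 0.007844294031176861 tool shift [ 0.1193 -0.1198  0.0003]
rot [ 0.01  0.01 -0.06]
```

```bash
python3 -m creep '0.03 -0.03 0 0 0 0; 0.06 -0.06 0 0 0 0; 0.09 -0.09 0 0 0 0; 0.119 -0.12 0 0 0 0; 0.119 -0.12 0 0 0 0' >/dev/null
python3 - <<'E'
from h import *
manip.capture('scene')
o=manip.get_obs();a=manip.capture('wrist');C=cam('wrist',o);R=Ro.from_quat(o['ee_rot']).as_matrix()
c,s=blob(a,(20,130,60),(35,255,255),(250,200,400,320));print(c,s)
for px in((s[0]+250+s[2]/2-.5,s[1]+200-.5),(s[0]+250-.5,262),(s[0]+s[2]+250-.5,262)):
    print((R.T@(atz(px,.077,C)-np.r_[.512,.0065,.077])).round(4))
b=manip.capture('scene')[222:282,280:360]
cv2.imwrite('pics/w5.png',np.hstack([cv2.resize(a,(400,300)),cv2.resize(b,(400,300),interpolation=cv2.INTER_CUBIC)]))
E
python3 goal.py .512 .0065 .263
```

```text
[321.69654023 257.24593581] [  42   32   60   51 2399]
[ 0.0192 -0.0009 -0.    ]
[ 0.0033 -0.016  -0.    ]
[0.0033 0.0142 0.    ]
t 5.45 tcp [0.5134 0.0065 0.2996] F [ 1.02 -0.58 -0.52] w 0.003592298511427103 tool shift [ 0.0014 -0.0005  0.0366]
rot [ 0.07  0.12 -0.04]
```

View pics/w5.png

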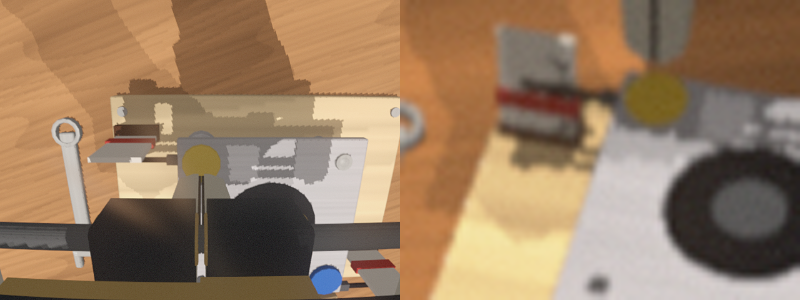

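```bash
python3 -m creep '0.003 -0.001 0.02 0 0 0; 0.003 -0.001 0.034 0 0 0; 0.003 -0.001 0.042 0 0 0; 0.003 -0.001 0.047 0 0 0; 0.003 -0.001 0.048 0 0 0' >/dev/null; python3 -m creep '0 0 0 0 0 0; 0 0 0 0 0 0; 0 0 0 0 0 0' >/dev/null; python3 goal.py .512 .0065 .2513
python3 - <<'E'
from h import *
b=manip.capture('scene')[222:282,280:360];cv2.imwrite('pics/s6.png',cv2.resize(b,None,fx=8,fy=8,interpolation=cv2.INTER_CUBIC))
E
python3 goal.py .512 .0065 .2513
```

```text
t 6.45 tcp [0.5097 0.0063 0.2512] F [-0.13  0.18  6.41] w 0.0032733516878822757 tool shift [-0.0022  0.0009 -0.0001]
rot [ 0.04  0.07 -0.05]
t 6.5 tcp [0.5097 0.0063 0.2512] F [0.34 0.42 6.31] w 0.00554511876730091 tool shift [-0.0022  0.0009 -0.0001]
rot [ 0.04  0.07 -0.05]
```

View pics/s6.png

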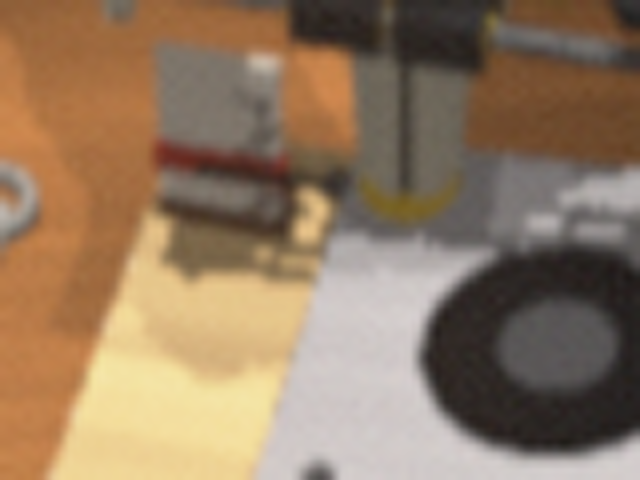

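```bash
python3 -m creep '0 0 0 0 0 0; 0 0 0 0 0 0; 0 0 0 0 0 0; 0 0 0 0 0 0; 0 0 0 0 0 0' >/dev/null; python3 -m creep '0 0 -0.01 0 0 0; 0 0 -0.03 0 0 0; 0 0 -0.06 0 0 0; 0 0 -0.09 0 0 0; 0 0 -0.09 0 0 0' >/dev/null; python3 -m creep '0 0 0 0 0 0; 0 0 0 0 0 0; 0 0 0 0 0 0'
python3 - <<'E'
from h import *
b=manip.capture('scene');cv2.imwrite('pics/s7.png',cv2.resize(b[222:322,280:420],None,fx=5.5,fy=5.5,interpolation=cv2.INTER_CUBIC))
E
```

```text
t: 8.12
tool_pos: [0.509, 0.0062, 0.34]
ee_rot: [0.162, 0.987, -0.0, -0.001]
wrist_force: [0.2, -0.4, -1.0]
gripper_width: 0.005
grasp_force: 0.0
```

View pics/s7.png

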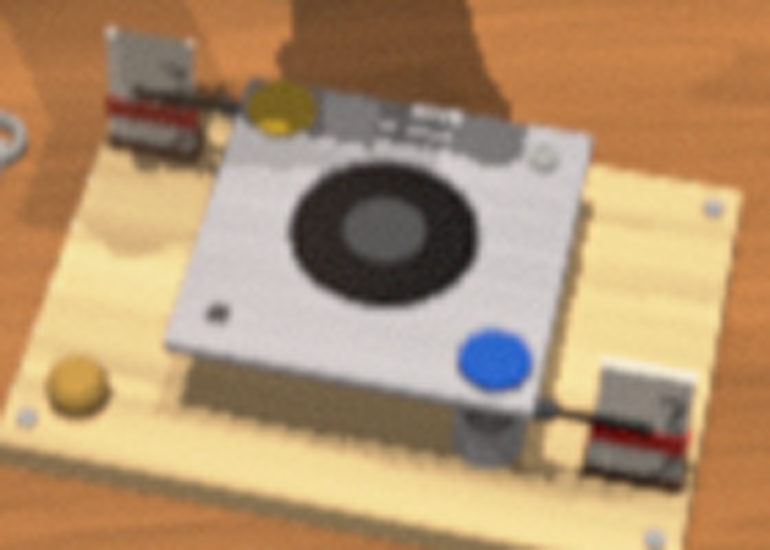

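The plate is back at rest. Both pointers and clips look as they did at the start (blue pointer near (620,420), yellow near (170,97)), and nothing has shifted.

```bash
python3 -c "
from cell import manip
print(manip.job_done())"
```

```text
the job is handed in; nothing more can be done
None
```

I pressed the blue corner and then the yellow one to about the middle of their bands as I measured them (band heights good to about 2 mm), held each for about a second, and let both spring back; the clips and the stand look unmoved in the last picture, and the job is handed in with no verdict returned.

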